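# Unguard the food warmer and set its pull-to-turn knob

## Task

Squeeze the two blue tabs of the clear child guard on the food warmer to free it, lift it off and stand it upright on the wooden worktop, open side down, without dropping it. Then pull the warmer's knob up to unlock it, turn it clockwise until its white pointer is at the orange dot, and push it fully back in so that it locks there. Leave the mug on the warmer and the tin, timer and garlic where they are.

Things in the scene. Friction and masses are not known exactly. Their poses are not given: they have to be found in the camera images.
- warmer: Flat food warmer, steel sides, black top, fixed. Origin on the worktop below the knob's axis; z up. Flat top 50 mm above the origin, spanning -60..+190 mm along its x, -100..+100 mm along its y. Knob near its front (-x) edge, grey heating plate behind. A white line 43 mm from the axis along +x marks OFF. Two steel keepers 9.5 mm high at y = +-31..40 mm, x = +-13 mm hold the guard's tabs.
- guard: Clear child guard, loose box of 55 to 100 g, open below, over the knob at the start: 60 mm along its x, 50 mm along its y without tabs, 44 mm high. Origin at the centre of its open underside, z through its closed top; starts on the warmer's top, origin on the knob axis, axes along the warmer's. Unsqueezed it is hooked fast; with both tabs in it lifts straight up.
- guard_grip (a point): Midway between the two blue tabs, on the guard's centre line, 30 mm above its underside. The tabs stand on its y sides: flat ribbed pads 20 mm wide along x, 19 to 41 mm above the underside, outer faces 65 mm apart at rest, 55 mm fully in. Squeeze along the guard's y with 15 to 25 N: this pushes both in and carries the guard.
- tab_left (a joint): How far the tab on the guard's +y side is pressed in, m: 0 out, 0.005 fully in; spring of about 1 N at first, 4 N fully in. Its hook is free of the keeper from about 0.0035.
- tab_right (a joint): The same for the tab on the guard's -y side.
- knob_grip (a point): Point on the knob's vertical axis in the middle of its grip bar, 25 mm above the warmer's top when pushed in; its x axis points along the bar to the white pointer. The grip bar is grey, 12 mm thick, 37 mm long, from 12 to 35 mm above the warmer's top; below it is a black round skirt 40 mm in diameter. Grip the bar across its 12 mm (along the point's y).
- knob_aim (a point): Point on the pointer's line, 47 mm out from the knob's axis, on the circle where the dots are; it turns with the knob.
- knob_lift (a joint): How far the knob is pulled up, m: 0 fully in, 0.010 fully out. Friction of about 2 N; it stays where it is left. It is locked against turning below 0.005, so pull it to 0.007 or more before turning.
- knob_turn (a joint): Turn of the knob, rad, clockwise seen from above: 0 is OFF (pointer along the warmer's +x, start position), the settings are at 0.45, 0.90 and 1.35 with a dot at each. It goes back in only within about 0.05 rad of OFF or of a setting. Turning friction about 0.03 Nm.
- dot_orange: Orange stick-on dot, 10 mm wide, 2 mm high, fixed to the warmer's top, 47 mm from the knob's axis, at one of the three settings. Origin at the centre of its underside. It is the setting wanted.
- dot_green: Green stick-on dot of the same form at another setting; not wanted.
- dot_blue: Blue stick-on dot of the same form at another setting; not wanted.
- mug: White mug, 98x74x63 mm, standing on the heating plate, loose. Origin at the centre of its underside. Leave it there.
- tin: Dark green tin with a white rim, 62 mm wide, 67 mm high, loose, on the worktop. Origin at the centre of its underside. Leave it.
- timer: White egg timer with a red dial, 63 mm wide, 58 mm high, loose, on the worktop. Origin at the centre of its underside. Leave it.
- garlic: Garlic bulb, 56 mm, loose, on the worktop. Origin at the centre of its underside. Leave it.
Not all that is in view belongs to the job. Leave any purple look-alike of the guard alone.

How it is judged:
On the way, in this order (a step that is already met when the one before it is completed fails the run):
1. the guard stands on the worktop, upright, the knob still in and at OFF (height (world z) of guard between -0.01 and 0.01 m and angle between guard's own z axis and vertical below 0.2 rad and value of joint knob_lift below 0.004 m and value of joint knob_turn below 0.2 rad), for 0.2 s.
2. the knob is pulled up at least 5 mm, still at OFF (value of joint knob_lift above 0.005 m and value of joint knob_turn below 0.2 rad), for 0.05 s.
3. the pulled-up knob points at the orange dot (value of joint knob_lift above 0.003 m and horizontal distance between knob_aim and dot_orange below 0.008 m).
At the end, for the whole second after the job is handed in: The knob is pushed in to within 2 mm and its pointer line passes within 7 mm of the orange dot's centre (on the dots' circle). The guard stands upright (within 0.2 rad), open side down, at rest on the worktop. The mug still stands on the warmer within 30 mm of where it was (value of joint knob_lift below 0.002 m and horizontal distance between knob_aim and dot_orange below 0.007 m and height (world z) of guard between -0.01 and 0.01 m and angle between each of guard, mug's own z axis and vertical below 0.2 rad and linear speed of guard below 0.02 m/s and distance of mug from where it was at the start of the episode below 0.03 m); the robot touches nothing.
It fails at once if the guard is dropped or flung (faster than 1 m/s) (linear speed of guard above 1 m/s).
It fails at once if the mug, tin, timer or garlic is shifted by more than 30 mm (distance of any of mug, tin, timer, garlic from where it was at the start of the episode above 0.03 m).
It also fails if it takes over 58 s, if anything falls off the work surface, if the arm or the gripper's body presses on something with over 40 N, if the wrist force passes 120 N, or if a joint passes its speed limit or range.

## Robot

A 6-joint arm with a two-finger parallel gripper is mounted at the origin on a cart in front of the work surface, level with it; the furniture and walls round the work are solid. World frame = base frame: x ahead of the robot, y to its left, z up, the work surface at z = 0. Lengths are in m, angles in rad, forces in N, time in s.
With the tool pointing down it reaches from about 0.375 to 0.9 m from the base axis. Payload 3.1 kg.
Tool frame: the origin (TCP) lies at the very end of the fingers, on their centre line; the grasp point (between the pads) lies 19 mm behind it; z points along the fingers, y is the direction in which the jaws open and shut (so a half turn about z gives the same grasp; the last joint's range is limited). The gripper opens to 87 mm and grips with 3 to 60 N. Pads are 19 mm wide; open, the fingers measure 117 mm over their backs; the gripper's body (75 mm by 190 mm) begins 51 mm behind the grasp point.
Start: joints at [-1.304, 0.527, 1.433, -0, 1.181, -0.178], TCP at [0.269, -0.564, 0.223] pointing down, gripper open.
Joint ranges: [-3.08, 3.08], [-0.75, 2.2], [0.22, 2.44], [-1.43, 4.57], [0, 2.65], [-2.85, 2.85]. Speed limits (rad/s): [2.79, 2.79, 3.14, 3.14, 3.14, 3.14].

## Interface

Orientations are given as a unit quaternion [x, y, z, w].
In Python, from rig import robot gives the robot as it stands.
- The arm moves only by the tool arm_command, never from a script. Its argument "targets" is a list of rows, each a list of 5 numbers: the shift along the tool's x, y, z in cm, then the turn about the tool's z in rad, then the finger opening in cm, from 0 to 8.7. In form: [[dx, dy, dz, spin, hand], ...]. A call has 1 to 5 rows; each row is the pose to reach, as a shift and turn from the pose commanded when the call began, along the tool's axes at that moment; what a row does not reach only later rows make up. A row lasts 1/8 s, in which the tool goes at most 62.5 mm and 10.7 degrees, less where a joint would pass 70% of its speed; a pose out of reach is approached as far as the arm can. A call with a gripper value outside its range is refused whole. The fingers move at their own pace and stop on an object; "newtons" is the grip in N (left out, the last holds). Time passes only in rows, so rows that repeat a pose let the fingers close. It gives the time, the measured TCP pose, the force and the opening at its end, in the units of the state.
- robot.get_obs(): the state, without advancing time (a new reading comes with each control period).
- robot.camera(name): name is "side" or "top" or "wrist"; returns (picture, depth): 480x640x3 uint8, red, green, blue; 480x640 float32, m along the optical axis (not along the pixel's ray), 0 where there is no reading.
- robot.camera_model(name): a dict with "mtx" (3x3 intrinsics, pixels), "extrinsics" (4x4, takes a point from world to camera coordinates). Camera axes: x right, y up, looking along -z (the intrinsics and any distortion apply to the point x, -y, -z); pixel columns grow to the right and rows downward; lengths in m; the calibration is good to about 2 mm. A picture is of the moment at which its call begins: read the wrist's pose just before it. camera_model takes no time and is no camera call; for the wrist camera it gives the pose at the moment of the call.
- robot.hand_in(): hands the job in, once; it reports no verdict.
The state is a dict: "time": time; "q": joint angles; "joint_velocities": joint speeds; "joint_torque": joint torques, N m; "position": TCP position; "tool_rot": TCP orientation; "ft_force": force on the tool from outside, world axes, zero at the start; "moment": the same for the moment, N m; "grip_width": finger opening in m.
Only numpy, scipy, OpenCV 4.12 (cv2) and the standard library are available. Lean on these libraries where they do the work, as an engineer would, in place of code of your own. Each camera call takes 0.05 s, during which the arm holds its last target.

## Working session

There is one attempt and no reset: what is moved stays moved. The work goes in short steps, Python scripts to look and compute and a tool call to move; the robot and the scene stay as the last step left them, time stands still between calls to the robot, and variables do not carry over. Pictures are saved under pics/ and viewed, and the job is handed in when it is done.

Besides the shell and the picture viewer there is one more tool, called after "Call:" as name([rows], argument=value, ...), one row to a line, values as JSON. arm_command: Moves the arm, as the interface text tells. Its arguments: {"type":"object","properties":{"targets":{"type":"array","items":{"type":"array","items":{"type":"number"}}},"newtons":{"type":"number"}},"required":["targets"]}

```bash
mkdir -p pics; ls
python3 - <<'E'
from rig import robot
import cv2,numpy as np
o=robot.get_obs(); print(o)
for n in ("top","side"):
    p,d=robot.camera(n); cv2.imwrite(f"pics/{n}0.png",p[:,:,::-1]); np.save(f"pics/{n}0d.npy",d)
    m=robot.camera_model(n); print(n,m); np.savez(f"pics/{n}m.npz",**{k:np.array(v) for k,v in m.items()})
E
```

```text
pics
{'time': 0.0, 'q': array([-1.30448395e+00,  5.28418463e-01,  1.43389423e+00, -9.14148156e-06,
        1.18136332e+00, -1.78490398e-01]), 'joint_velocities': array([-0.00046391, -0.00027696, -0.00035055, -0.00052104, -0.00065412,
        0.00068591]), 'joint_torque': array([ 3.93608170e-04, -4.40040565e+01, -1.76592082e+01,  6.33374671e-02,
        5.82530466e-02, -1.66515920e-04]), 'position': array([ 0.26876269, -0.56346725,  0.22160349]), 'tool_rot': array([ 9.75369669e-01,  2.20574077e-01, -4.99490651e-05, -1.04048905e-03]), 'ft_force': array([-0.46430514, -0.4663443 ,  0.11494356]), 'moment': array([-0.03569201,  0.00290446,  0.02721212]), 'grip_width': 0.08690351911928984}
top {'mtx': array([[487.19643354,   0.        , 322.24097389],
       [  0.        , 487.19643354, 243.07953171],
       [  0.        ,   0.        ,   1.        ]]), 'extrinsics': array([[ 0.01323255, -0.99989095,  0.00655606, -0.026483  ],
       [ 0.99176883,  0.01395959,  0.12727808, -0.57469106],
       [-0.12735572,  0.00481788,  0.99184541, -1.12915678],
       [ 0.        ,  0.        ,  0.        ,  1.        ]])}
side {'mtx': array([[534.78319068,   0.        , 326.65852751],
       [  0.        , 534.78319068, 236.9397273 ],
       [  0.        ,   0.        ,   1.        ]]), 'extrinsics': array([[-0.9607974 , -0.27692533, -0.01344295,  0.55702776],
       [ 0.12802587, -0.48615133,  0.86444564, -0.17187178],
       [-0.2459222 ,  0.82883608,  0.50254654, -1.52880864],
       [ 0.        ,  0.        ,  0.        ,  1.        ]])}
```

View pics/top0.png

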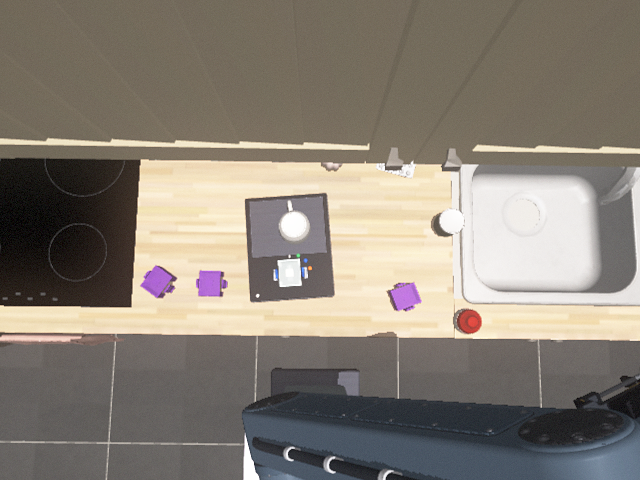

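View pics/side0.png

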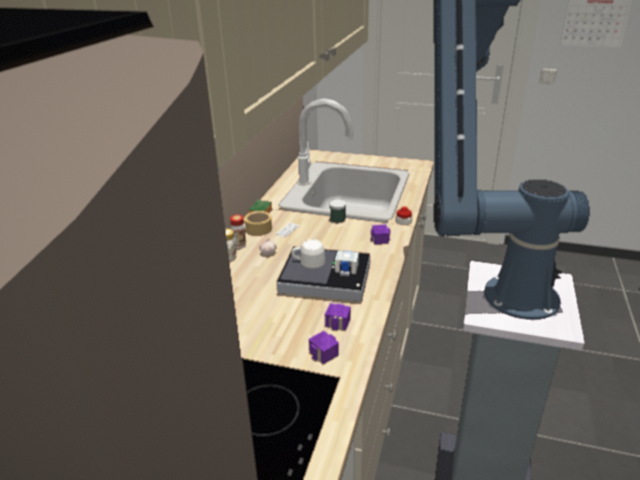

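The top view shows the clear guard with blue tabs at about (290,272). The purple look-alikes are at (158,281), (211,283) and (405,296). The mug is at (294,225), the tin at (450,222) and the timer at (468,321). I choose the clear guard on the warmer and check it in a crop.

```bash
cat > h.py <<'E'
import numpy as np,cv2
def load(n):
    z=np.load(f"pics/{n}m.npz"); return z["mtx"],z["extrinsics"]
def ray(K,E,u,v):
    d=np.array([(u-K[0,2])/K[0,0],-(v-K[1,2])/K[1,1],-1.]); R=E[:3,:3]; c=-R.T@E[:3,3]; return c,R.T@d
def onz(K,E,u,v,z):
    c,d=ray(K,E,u,v); return c+d*(z-c[2])/d[2]
def proj(K,E,p):
    q=E[:3,:3]@np.array(p)+E[:3,3]; return K[0,2]+K[0,0]*q[0]/-q[2],K[1,2]-K[1,1]*q[1]/-q[2]
def crop(img,u0,v0,u1,v1,s,fn):
    c=cv2.resize(img[v0:v1,u0:u1],None,fx=s,fy=s,interpolation=cv2.INTER_CUBIC); cv2.imwrite(fn,c)
E
python3 - <<'E'
from h import *
i=cv2.imread("pics/top0.png"); crop(i,240,185,340,305,5,"pics/topc.png")
K,E=load("top")
for uv in [(246,199),(326,194),(333.5,297),(249,301)]: print(uv,onz(K,E,*uv,.05))
d=np.load("pics/top0d.npy")
for uv in [(290,265),(260,285),(200,220),(294,225),(400,190)]:
    u,v=uv; c,r=ray(K,E,u,v); print(uv,c+r*d[v,u])
E
```

```text
(246, 199) [0.67699787 0.16512932 0.05      ]
(326, 194) [ 0.69203155 -0.02601118  0.05      ]
(333.5, 297) [ 0.44685059 -0.04651618  0.05      ]
(249, 301) [0.43496769 0.15012844 0.05      ]
(290, 265) [0.51697923 0.05409691 0.09022333]
(260, 285) [0.47252129 0.12586289 0.04814232]
(200, 220) [ 6.33218683e-01  2.85200841e-01 -2.92878072e-04]
(294, 225) [0.6056503  0.04581551 0.11056975]
(400, 190) [ 0.7153283  -0.21108364  0.00532841]
```

View pics/topc.png

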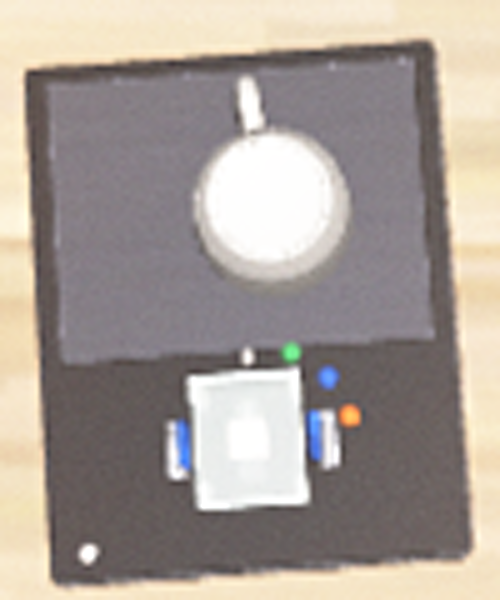

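```bash
cat >> h.py <<'E'
def go(o,pos,yaw):
    from scipy.spatial.transform import Rotation as R
    r=R.from_quat(o["tool_rot"]).as_matrix(); d=r.T@(np.array(pos)-o["position"])
    y=np.arctan2(r[1,0],r[0,0]); s=y-yaw; s=(s+np.pi)%(2*np.pi)-np.pi
    print("t %.2f tcp %s yaw %.4f q6 %.3f | cm %s spin %.4f or %.4f"%(o["time"],o["position"].round(4),y,o["q"][5],(d*100).round(2),s,s-np.sign(s)*2*np.pi), "tilt z",r[:,2].round(4), "F",o["ft_force"].round(1),"w %.4f"%o["grip_width"])
E
python3 - <<'E'
from h import *
from rig import robot
go(robot.get_obs(),(.45,.05,.2),.071+np.pi)
K,E=load("top")
for n,uv,z in [("guardtop",(289.6,273),.094),("off",(289.5,256.2),.05),("green",(298.2,255.2),.052),("blue",(305.7,260.4),.052),("orange",(309.9,268),.052),("purple",(405,296),.044),("spot",(370,250),0),("timer",(468,321),.058)]: print(n,onz(K,E,*uv,z).round(4))
E
```

```text
t 0.10 tcp [ 0.2688 -0.5635  0.2216] yaw 0.4448 q6 -0.179 | cm [ 42.76 -47.58   2.27] spin -2.7678 or 3.5154 tilt z [-5.0e-04  1.9e-03 -1.0e+00] F [-0.5  0.1 -0.3] w 0.0865
guardtop [0.4986 0.0544 0.094 ]
off [0.541  0.0582 0.05  ]
green [0.5435 0.0376 0.052 ]
blue [0.5315 0.0198 0.052 ]
orange [0.5137 0.0096 0.052 ]
purple [ 0.4515 -0.2146  0.044 ]
spot [ 0.5642 -0.1368  0.    ]
timer [ 0.3958 -0.3571  0.058 ]
```

Call:
arm_command([
  [5, -5, 0, -0.18, 8.7],
  [10, -9, 0, -0.36, 8.7],
  [14, -13, 0, -0.54, 8.7],
  [19, -18, 0, -0.72, 8.7],
  [24, -22, 0, -0.9, 8.7],
])

```text
time: 0.72
position: [0.3853, -0.2723, 0.2223]
tool_rot: [0.781, 0.625, 0.0, -0.0]
ft_force: [0.0, -0.3, 0.5]
grip_width: 0.0868
```

Run:
```python
from h import *
from rig import robot
go(robot.get_obs(),(.47,.05,.22),.075+np.pi)
```

```text
t 0.72 tcp [ 0.3853 -0.2723  0.2223] yaw 1.3498 q6 -0.632 | cm [33.3   1.2   0.25] spin -1.8668 or 4.4164 tilt z [-3.e-04  6.e-04 -1.e+00] F [ 0.  -0.3  0.5] w 0.0868
```

Call:
arm_command([
  [6, 0.2, 0, -0.18, 8.7],
  [12, 0.5, 0, -0.36, 8.7],
  [18, 0.8, 0, -0.54, 8.7],
  [23.5, 1, 0, -0.72, 8.7],
  [29, 1.2, 0, -0.9, 8.7],
])

```text
time: 1.35
position: [0.4621, 0.0074, 0.2225]
tool_rot: [0.431, 0.902, -0.0, -0.0]
ft_force: [0.3, -0.4, -0.1]
grip_width: 0.0871
```

Run:
```python
from h import *
from rig import robot
go(robot.get_obs(),(.47,.05,.22),.075+np.pi)
```

```text
t 1.35 tcp [0.4621 0.0074 0.2225] yaw 2.2509 q6 -0.907 | cm [2.82 3.3  0.25] spin -0.9657 or 5.3175 tilt z [-0.e+00 -1.e-04 -1.e+00] F [ 0.3 -0.4 -0.1] w 0.0871
```

Call:
arm_command([
  [1, 1, 0, -0.18, 8.7],
  [2, 2, 0, -0.36, 8.7],
  [2.8, 3.3, 0, -0.54, 8.7],
  [2.8, 3.3, 0, -0.72, 8.7],
  [2.8, 3.3, 0, -0.9, 8.7],
])

```text
time: 1.98
position: [0.4699, 0.0483, 0.2222]
tool_rot: [-0.005, 1.0, 0.0, -0.0]
ft_force: [-0.5, -0.4, -0.1]
grip_width: 0.0873
```

Run:
```python
from h import *
from rig import robot
o=robot.get_obs();go(o,(.47,.05,.22),.075+np.pi)
m=robot.camera_model("wrist");p,d=robot.camera("wrist");cv2.imwrite("pics/w1.png",p[:,:,::-1]);np.save("pics/w1d.npy",d);np.savez("pics/w1m.npz",mtx=m["mtx"],extrinsics=m["extrinsics"]);print({k:v for k,v in m.items()})
```

```text
t 1.98 tcp [0.4699 0.0483 0.2222] yaw -3.1318 q6 -1.715 | cm [-0.01  0.17  0.22] spin -0.0652 or 6.2180 tilt z [-9.e-04  1.e-04 -1.e+00] F [-0.5 -0.4 -0.1] w 0.0873
{'mtx': array([[333.87319041,   0.        , 324.23541403],
       [  0.        , 333.87319041, 241.67459274],
       [  0.        ,   0.        ,   1.        ]]), 'extrinsics': array([[-0.01021748,  0.99994721,  0.00108731, -0.04406041],
       [-0.96852104, -0.00962589, -0.24874551,  0.48602964],
       [-0.24872192, -0.00359463,  0.96856827, -0.27216437],
       [ 0.        ,  0.        ,  0.        ,  1.        ]])}
```

View pics/w1.png

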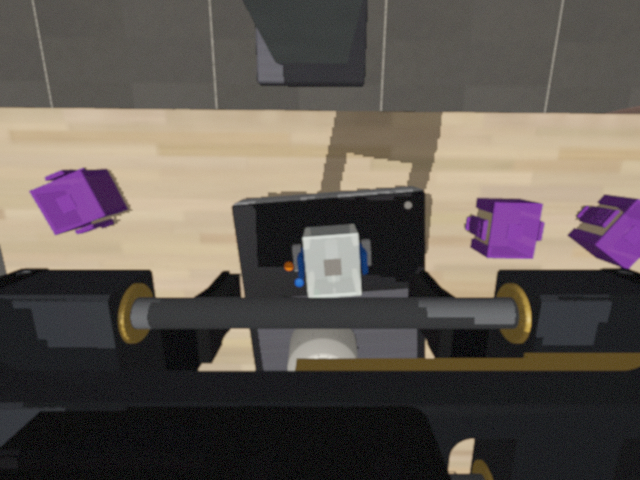

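Run:
```python
from h import *
i=cv2.imread("pics/w1.png"); crop(i,230,180,430,300,4,"pics/w1c.png")
```

```text
(no output)
```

View pics/w1c.png

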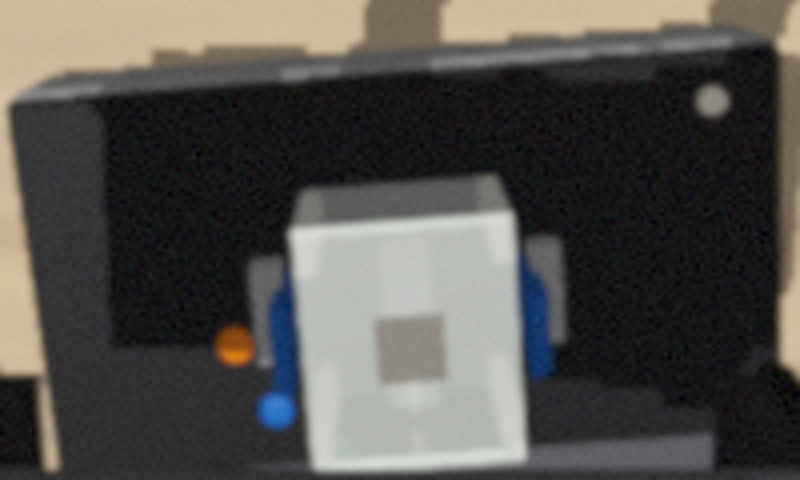

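The wrist crop shows the clear guard with blue tabs and the orange dot at its left. The guard's top corners are near crop (290,230), (513,210), (527,460) and (313,470).

Run:
```python
from h import *
K,E=load("w1")
f=lambda u,v,z:onz(K,E,230+u/4,180+v/4,z)
c=[f(*p,.094) for p in [(290,230),(513,210),(527,460),(313,470)]]
for q in c: print(q.round(4))
m=np.mean(c,0);print("ctr",m)
a=(c[3]+c[2]-c[0]-c[1]);print("yaw",np.arctan2(a[1],a[0]));b=c[1]+c[2]-c[0]-c[3];print(np.arctan2(-b[0],b[1]))
print("size",np.linalg.norm(a)/2,np.linalg.norm(b)/2)
l,r=f(15,104,.05),f(770,42,.05);print(l,r,np.arctan2(-(r-l)[0],(r-l)[1]))
print("orange",f(236,345,.051),"blue",f(277,410,.051), "off?")
d=np.load("pics/w1d.npy");
for u,v in [(320,255),(335,280),(400,220)]:
    cc,rr=ray(K,E,u,v);print(cc+rr*d[v,u])
```

```text
[0.4735 0.0293 0.094 ]
[0.4684 0.0791 0.094 ]
[0.5284 0.0845 0.094 ]
[0.5315 0.0344 0.094 ]
ctr [0.50046724 0.05683289 0.094     ]
yaw 0.08852935973045012
0.08093008028220154
size 0.05918748930890142 0.05011336922011534
[ 0.45232873 -0.04246004  0.05      ] [0.43492062 0.1462992  0.05      ] 0.09196375108788298
orange [0.51528045 0.01223043 0.051     ] blue [0.53338572 0.0228511  0.051     ] off?
[0.49015267 0.04510656 0.09257726]
[0.51364485 0.05916751 0.09422864]
[0.46498928 0.12592275 0.04981864]
```

Run:
```python
from h import *
from rig import robot
go(robot.get_obs(),(.4998,.0560,.064),.085+np.pi)
```

```text
t 2.02 tcp [0.47   0.0482 0.2223] yaw -3.1281 q6 -1.719 | cm [-3.01  0.74 15.82] spin -0.0715 or 6.2117 tilt z [-8.e-04 -1.e-04 -1.e+00] F [-0.4 -0.   0.5] w 0.0867
```

Call:
arm_command([
  [-1.5, 0.4, 4, -0.07, 8.7],
  [-3, 0.74, 8, -0.07, 8.7],
  [-3, 0.74, 9, -0.07, 8.7],
  [-3, 0.74, 9, -0.07, 8.7],
])

```text
time: 2.52
position: [0.4992, 0.0555, 0.1322]
tool_rot: [-0.036, 0.999, 0.0, -0.001]
ft_force: [-0.5, 0.9, -0.6]
grip_width: 0.0872
```

Run:
```python
from h import *
from rig import robot
o=robot.get_obs();go(o,(.4998,.0560,.064),.085+np.pi)
m=robot.camera_model("wrist");p,d=robot.camera("wrist");cv2.imwrite("pics/w2.png",p[:,:,::-1]);np.savez("pics/w2m.npz",mtx=m["mtx"],extrinsics=m["extrinsics"])
p,d=robot.camera("top");crop(p[:,:,::-1],190,150,390,310,4,"pics/t2.png")
```

```text
t 2.52 tcp [0.4992 0.0555 0.1322] yaw -3.0694 q6 -1.755 | cm [-0.08  0.05  6.82] spin -0.0128 or 6.2704 tilt z [-2.6e-03  2.0e-04 -1.0e+00] F [-0.5  0.9 -0.6] w 0.0872
```

View pics/w2.png

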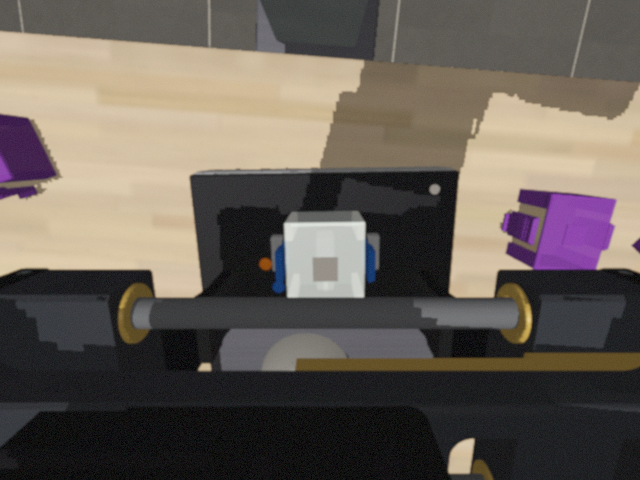

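The guard is centred between the jaws (u≈324, against 326 for the jaw centre), with a slight yaw residual. I descend.

Call:
arm_command([
  [-0.1, 0, 2.5, -0.018, 8.7],
  [-0.1, 0.05, 4.5, -0.018, 8.7],
  [-0.1, 0.05, 6, -0.018, 8.7],
  [-0.1, 0.05, 6.7, -0.018, 8.7],
  [-0.1, 0.05, 6.7, -0.018, 8.7],
])

```text
time: 3.25
position: [0.5013, 0.056, 0.0657]
tool_rot: [-0.046, 0.999, 0.0, 0.0]
ft_force: [0.7, 0.3, 0.4]
grip_width: 0.0867
```

Run:
```python
from h import *
from rig import robot
o=robot.get_obs();go(o,(.4998,.0560,.064),.085+np.pi)
p,d=robot.camera("wrist");crop(p[:,:,::-1],180,180,480,400,2.6,"pics/w3.png")
```

```text
t 3.25 tcp [0.5013 0.056  0.0657] yaw -3.0505 q6 -1.773 | cm [0.15 0.01 0.17] spin 0.0061 or -6.2771 tilt z [ 0.  0. -1.] F [0.7 0.3 0.4] w 0.0867
```

View pics/w3.png

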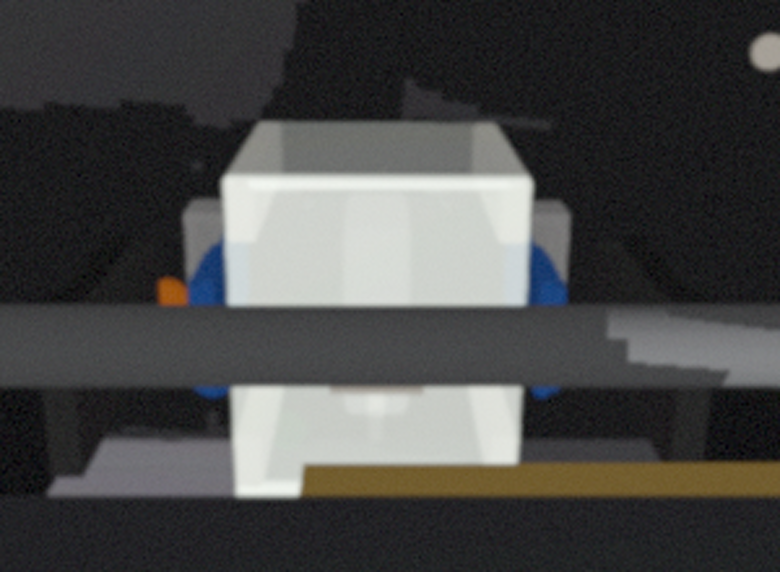

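The yaw is aligned and the guard is centred between the fingers (crop u≈378, against 382 for the jaw centre). Now I squeeze.

Call:
arm_command([
  [-0.1, 0, 0, 0, 7],
  [-0.1, 0, 0, 0, 6],
  [-0.1, 0, 0, 0, 5],
  [-0.1, 0, 0, 0, 5],
  [-0.1, 0, 0, 0, 5],
], newtons=20)

```text
time: 3.92
position: [0.5024, 0.0562, 0.0661]
tool_rot: [-0.046, 0.999, 0.0, 0.0]
ft_force: [-1.2, 0.8, 4.5]
grip_width: 0.0531
```

Call:
arm_command([
  [0, 0, 0, 0, 5],
  [0, 0, 0, 0, 5],
  [0, 0, 0, 0, 5],
])

```text
time: 4.3
position: [0.5024, 0.0562, 0.066]
tool_rot: [-0.046, 0.999, -0.0, 0.0]
ft_force: [-1.0, 0.3, 5.6]
grip_width: 0.0532
```

Call:
arm_command([
  [0, 0, -0.2, 0, 5],
  [0, 0, -0.5, 0, 5],
  [0, 0, -0.8, 0, 5],
])

```text
time: 4.68
position: [0.5021, 0.0561, 0.0735]
tool_rot: [-0.046, 0.999, 0.0, -0.0]
ft_force: [-0.4, 0.4, -1.1]
grip_width: 0.0526
```

Run:
```python
from h import *
from rig import robot
o=robot.get_obs();go(o,(.55,-.135,.0361),.085+np.pi)
p,d=robot.camera("side");crop(p[:,:,::-1],250,200,400,310,5,"pics/s4.png")
```

```text
t 4.67 tcp [0.5021 0.0561 0.0735] yaw -3.0505 q6 -1.772 | cm [ -3.04 -19.47   3.74] spin 0.0061 or -6.2771 tilt z [-4.e-04  1.e-04 -1.e+00] F [-0.4  0.4 -1.1] w 0.0526
```

View pics/s4.png

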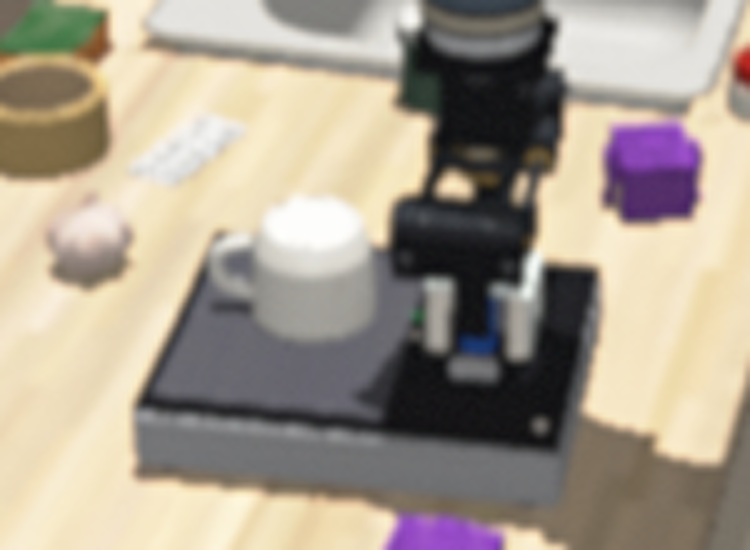

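The guard lifts freely (load about −1 N). I raise it clear of the knob.

Call:
arm_command([
  [0, 0, -1, 0, 5],
  [0, 0, -2.5, 0, 5],
  [0, 0, -4, 0, 5],
  [0, 0, -5.5, 0, 5],
  [0, 0, -6, 0, 5],
])

```text
time: 5.35
position: [0.503, 0.0561, 0.1351]
tool_rot: [-0.046, 0.999, -0.0, 0.001]
ft_force: [0.5, -0.2, -0.9]
grip_width: 0.053
```

Call:
arm_command([
  [-0.5, -2, 0, 0, 5],
  [-1, -5, 0, 0, 5],
  [-2, -8, 0, 0, 5],
  [-2.5, -11, 0, 0, 5],
  [-3, -13, 0, 0, 5],
])

```text
time: 5.98
position: [0.5442, -0.0731, 0.1329]
tool_rot: [-0.045, 0.999, -0.0, -0.0]
ft_force: [-0.0, -1.2, -0.7]
grip_width: 0.0531
```

Run:
```python
from h import *
from rig import robot
o=robot.get_obs();go(o,(.555,-.14,.0165),.085+np.pi)
p,d=robot.camera("side");crop(p[:,:,::-1],250,170,430,310,4.4,"pics/s5.png")
p,d=robot.camera("wrist");cv2.imwrite("pics/w5.png",p[:,:,::-1])
```

```text
t 5.97 tcp [ 0.5442 -0.0731  0.1329] yaw -3.0522 q6 -1.997 | cm [-0.48 -6.76 11.64] spin 0.0044 or -6.2788 tilt z [-7.e-04 -0.e+00 -1.e+00] F [-0.  -1.2 -0.7] w 0.0531
```

View pics/s5.png

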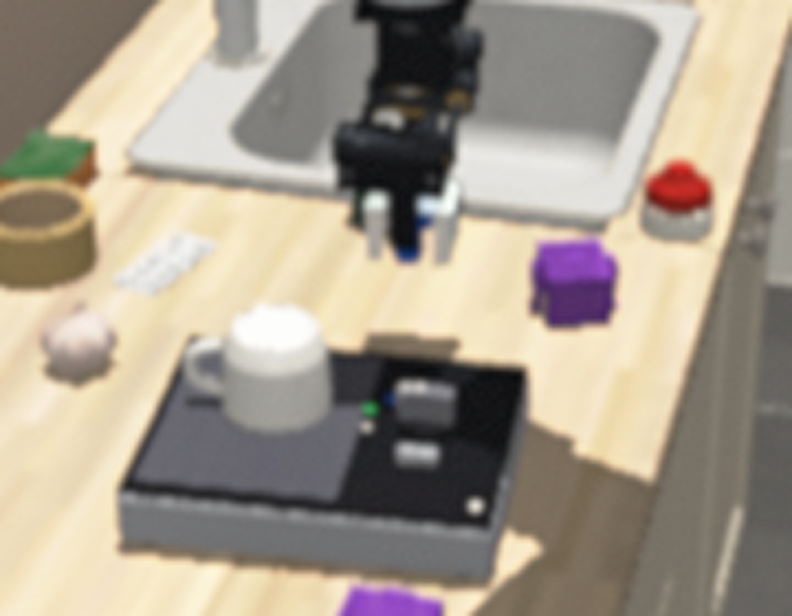

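View pics/w5.png

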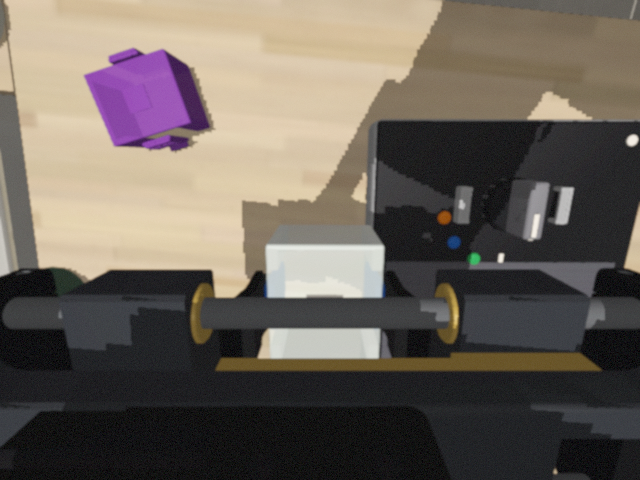

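The guard is held level, off the knob. The side view shows the worktop between the warmer and the purple look-alike is free. I move across, then go down.

Call:
arm_command([
  [-0.2, -2, 1, 0, 5],
  [-0.3, -4, 2.5, 0, 5],
  [-0.5, -6, 4, 0, 5],
  [-0.5, -6.8, 6, 0, 5],
  [-0.5, -6.8, 8, 0, 5],
])

```text
time: 6.7
position: [0.5552, -0.1395, 0.0518]
tool_rot: [-0.045, 0.999, 0.0, -0.0]
ft_force: [-0.7, 0.4, -1.0]
grip_width: 0.0532
```

Run:
```python
from h import *
from rig import robot
o=robot.get_obs();go(o,(.555,-.14,.0165),.085+np.pi)
p,d=robot.camera("side");crop(p[:,:,::-1],250,170,430,310,4.4,"pics/s6.png")
```

```text
t 6.70 tcp [ 0.5552 -0.1395  0.0518] yaw -3.0518 q6 -2.102 | cm [ 0.02 -0.05  3.53] spin 0.0048 or -6.2783 tilt z [-2.e-04  0.e+00 -1.e+00] F [-0.7  0.4 -1. ] w 0.0532
```

View pics/s6.png

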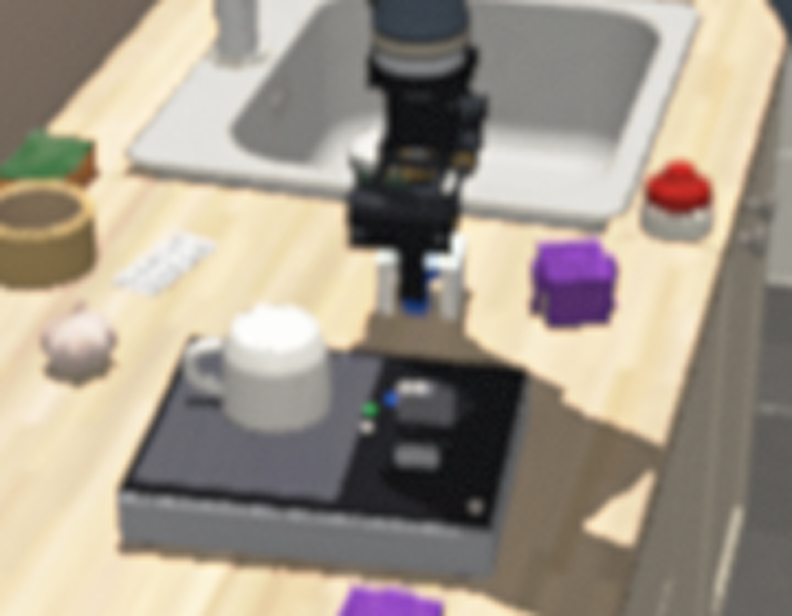

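Call:
arm_command([
  [0, 0, 1.2, 0, 5],
  [0, 0, 2.2, 0, 5],
  [0, 0, 3, 0, 5],
  [0, 0, 3.3, 0, 5],
  [0, 0, 3.4, 0, 5],
])

```text
time: 7.38
position: [0.5552, -0.1378, 0.0196]
tool_rot: [-0.046, 0.999, -0.0, 0.0]
ft_force: [-0.1, 0.5, -0.6]
grip_width: 0.053
```

Call:
arm_command([
  [0, 0, 0.05, 0, 5],
  [0, 0, 0.1, 0, 5],
  [0, 0, 0.1, 0, 5],
])

```text
time: 7.75
position: [0.5552, -0.1379, 0.0187]
tool_rot: [-0.046, 0.999, -0.0, 0.0]
ft_force: [-0.8, 1.0, -1.4]
grip_width: 0.053
```

Call:
arm_command([
  [0, 0, 0.1, 0, 5],
  [0, 0, 0.2, 0, 5],
  [0, 0, 0.2, 0, 5],
])

```text
time: 8.12
position: [0.555, -0.1379, 0.0164]
tool_rot: [-0.046, 0.999, 0.0, -0.0]
ft_force: [-0.1, 0.2, -1.2]
grip_width: 0.0531
```

Call:
arm_command([
  [0, 0, 0.08, 0, 5],
  [0, 0, 0.12, 0, 5],
  [0, 0, 0.12, 0, 5],
])

```text
time: 8.5
position: [0.5551, -0.1379, 0.016]
tool_rot: [-0.046, 0.999, -0.0, 0.0]
ft_force: [-1.0, 0.3, 4.6]
grip_width: 0.0529
```

The force rises to +4.6 N, so the guard is on the worktop. I release it gently.

Call:
arm_command([
  [0, 0, 0, 0, 5.6],
  [0, 0, 0, 0, 6],
  [0, 0, 0, 0, 6.6],
  [0, 0, 0, 0, 7.6],
  [0, 0, 0, 0, 8.7],
])

```text
time: 9.12
position: [0.555, -0.1378, 0.0149]
tool_rot: [-0.046, 0.999, 0.0, -0.0]
ft_force: [0.2, -0.2, 0.0]
grip_width: 0.0787
```

Call:
arm_command([
  [0, 0, 0, 0, 8.7],
  [0, 0, -1.5, 0, 8.7],
  [0, 0, -4, 0, 8.7],
  [0, 0, -8, 0, 8.7],
  [0, 0, -12, 0, 8.7],
])

```text
time: 9.75
position: [0.555, -0.1378, 0.1373]
tool_rot: [-0.046, 0.999, -0.0, 0.0]
ft_force: [0.5, -0.8, 0.1]
grip_width: 0.0867
```

Run:
```python
from h import *
from rig import robot
o=robot.get_obs();go(o,(.5005,.0563,.13),.085+np.pi)
p,d=robot.camera("side");crop(p[:,:,::-1],250,170,430,310,4.4,"pics/s7.png")
```

```text
t 9.75 tcp [ 0.555  -0.1378  0.1373] yaw -3.0504 q6 -2.101 | cm [ 3.66 19.83  0.72] spin 0.0062 or -6.2770 tilt z [ 4.e-04 -2.e-04 -1.e+00] F [ 0.5 -0.8  0.1] w 0.0867
```

View pics/s7.png

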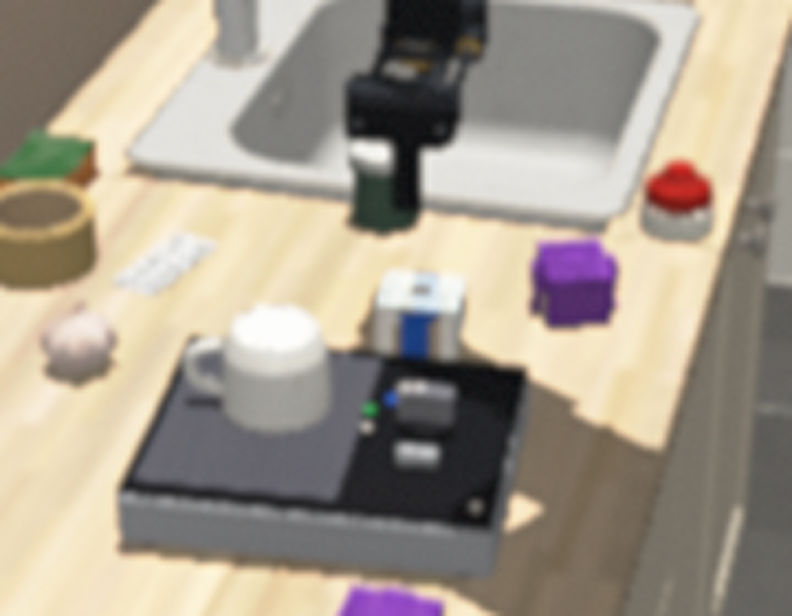

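The side crop shows the guard upright on the worktop at about (420,310), with the tin untouched. I go back over the knob.

Call:
arm_command([
  [1, 4, -1, 0, 8.7],
  [2, 8, -3, 0, 8.7],
  [3, 13, -4, 0, 8.7],
  [3.7, 18, -4, 0, 8.7],
  [3.7, 19.8, -4, 0.006, 8.7],
])

```text
time: 10.42
position: [0.4986, 0.0585, 0.1764]
tool_rot: [-0.044, 0.999, 0.0, 0.0]
ft_force: [0.0, -0.4, 0.2]
grip_width: 0.0869
```

Run:
```python
from h import *
from rig import robot
o=robot.get_obs();go(o,(.5005,.0563,.10),.085+np.pi)
m=robot.camera_model("wrist");p,d=robot.camera("wrist");cv2.imwrite("pics/w8.png",p[:,:,::-1]);np.savez("pics/w8m.npz",mtx=m["mtx"],extrinsics=m["extrinsics"]);np.save("pics/w8d.npy",d)
crop(p[:,:,::-1],220,180,420,320,4,"pics/w8c.png")
```

```text
t 10.43 tcp [0.4986 0.0585 0.1764] yaw -3.0538 q6 -1.765 | cm [-0.17 -0.24  7.64] spin 0.0028 or -6.2804 tilt z [ 1.e-04  4.e-04 -1.e+00] F [ 0.  -0.4  0.2] w 0.0869
```

View pics/w8c.png

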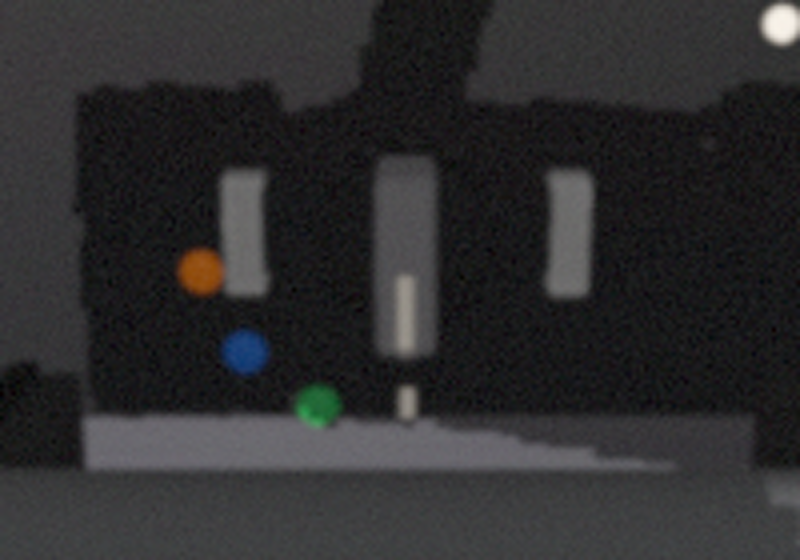

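Run:
```python
from h import *
K,E=load("w8")
f=lambda u,v,z:onz(K,E,220+u/4,180+v/4,z)
a,b=f(407,182,.085),f(407,355,.085); print("bar",a,b,(a+b)/2,np.linalg.norm(b-a),f(437,300,.085)-f(376,300,.085))
k1,k2=f(244,233,.0595),f(570,234,.0595);print("keepers",k1,k2,(k1+k2)/2,np.linalg.norm(k2-k1),np.arctan2(-(k2-k1)[0],(k2-k1)[1]))
from scipy.optimize import least_squares
off=f(407,403,.05)
D=[(off,0,.043),(f(318,405,.051),.45,.047),(f(245,352,.051),.9,.047),(f(201,272,.051),1.35,.047)]
for q in D: print(q[0].round(4))
g=lambda p:np.concatenate([q[0][:2]-(p[:2]+q[2]*np.array([np.cos(p[2]-q[1]),np.sin(p[2]-q[1])])) for q in D])
r=least_squares(g,[.5,.056,.08]);print(r.x,r.fun.round(4))
```

```text
bar [0.4838074  0.05560995 0.085     ] [0.51902623 0.05865505 0.085     ] [0.50141681 0.0571325  0.085     ] 0.03535022358113466 [-0.00105871  0.01204242  0.        ]
keepers [0.50331109 0.02193078 0.0595    ] [0.4973798  0.09187008 0.0595    ] [0.50034544 0.05690043 0.0595    ] 0.07019035874445645 0.08460384305880252
[0.5427 0.0605 0.05  ]
[0.5446 0.0402 0.051 ]
[0.5333 0.0228 0.051 ]
[0.5153 0.0119 0.051 ]
[0.50024305 0.05620654 0.10514925] [-0.0003 -0.0002  0.0001 -0.0001  0.0001  0.0001  0.      0.0002]
```

The bar, keepers and dots agree: the knob axis is at (0.5004, 0.0567), yaw about 0.087, the orange dot is at 1.35, and the pointer is at OFF. I descend to grip the bar just above the skirt.

Call:
arm_command([
  [-0.15, -0.1, 2, 0, 4.5],
  [-0.17, -0.2, 5, 0, 4],
  [-0.17, -0.2, 8, 0, 4],
  [-0.17, -0.2, 9, 0, 4],
  [-0.17, -0.2, 9, 0, 4],
])

```text
time: 11.1
position: [0.5021, 0.0537, 0.0854]
tool_rot: [-0.042, 0.999, 0.0, -0.0]
ft_force: [-0.5, -0.1, -0.2]
grip_width: 0.0456
```

Run:
```python
from h import *
from rig import robot
go(robot.get_obs(),(.5005,.0567,.0655),.087+np.pi)
```

```text
t 11.10 tcp [0.5021 0.0537 0.0854] yaw -3.0568 q6 -1.771 | cm [0.14 0.31 1.99] spin -0.0022 or 6.2810 tilt z [-5.e-04  0.e+00 -1.e+00] F [-0.5 -0.1 -0.2] w 0.0456
```

Call:
arm_command([
  [0.1, 0.2, 0.8, 0, 4],
  [0.14, 0.3, 1.6, 0, 4],
  [0.14, 0.3, 1.98, 0, 4],
  [0.14, 0.3, 1.98, 0, 4],
])

```text
time: 11.6
position: [0.5003, 0.057, 0.0653]
tool_rot: [-0.043, 0.999, 0.0, -0.0]
ft_force: [0.2, -0.3, -0.5]
grip_width: 0.04
```

Run:
```python
from h import *
from rig import robot
go(robot.get_obs(),(.5005,.0567,.0655),.087+np.pi)
```

```text
t 11.60 tcp [0.5003 0.057  0.0653] yaw -3.0562 q6 -1.765 | cm [-0.02 -0.03 -0.02] spin -0.0016 or 6.2816 tilt z [-5.e-04  0.e+00 -1.e+00] F [ 0.2 -0.3 -0.5] w 0.0400
```

Call:
arm_command([
  [0, 0, 0, 0, 3],
  [0, 0, 0, 0, 2],
  [0, 0, 0, 0, 0.8],
  [0, 0, 0, 0, 0.8],
  [0, 0, 0, 0, 0.8],
], newtons=25)

```text
time: 12.22
position: [0.5006, 0.0562, 0.0657]
tool_rot: [-0.043, 0.999, -0.001, 0.0]
ft_force: [-0.7, -4.4, 1.9]
grip_width: 0.0113
```

Call:
arm_command([
  [0, 0, 0, 0, 0.8],
  [0, 0, -0.3, 0, 0.8],
  [0, 0, -0.6, 0, 0.8],
  [0, 0, -0.85, 0, 0.8],
  [0, 0, -0.85, 0, 0.8],
])

```text
time: 12.85
position: [0.5006, 0.0562, 0.0741]
tool_rot: [-0.043, 0.999, -0.001, 0.0]
ft_force: [-1.3, -5.5, 0.3]
grip_width: 0.0115
```

Run:
```python
from h import *
from rig import robot
go(robot.get_obs(),(.5005,.0567,.0655),.087+np.pi-1.35)
p,d=robot.camera("side");crop(p[:,:,::-1],300,220,390,310,7,"pics/s9.png")
```

```text
t 12.85 tcp [0.5006 0.0562 0.0741] yaw -3.0559 q6 -1.765 | cm [0.01 0.05 0.86] spin 1.3487 or -4.9345 tilt z [ 3.0e-04 -1.1e-03 -1.0e+00] F [-1.3 -5.5  0.3] w 0.0115
```

View pics/s9.png

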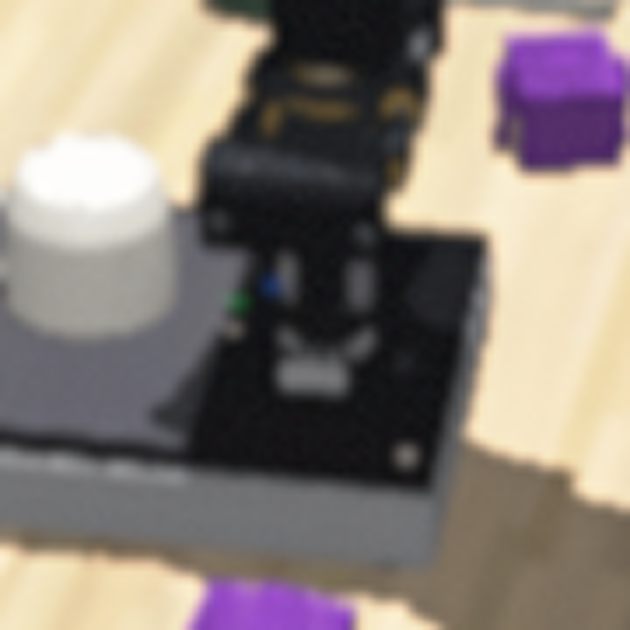

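Run:
```python
from h import *
from rig import robot
p,d=robot.camera("wrist");crop(p[:,:,::-1],200,180,450,340,3.2,"pics/w10.png")
print(robot.get_obs()["moment"])
```

```text
[-0.81697344 -0.09009616  0.02151989]
```

View pics/w10.png

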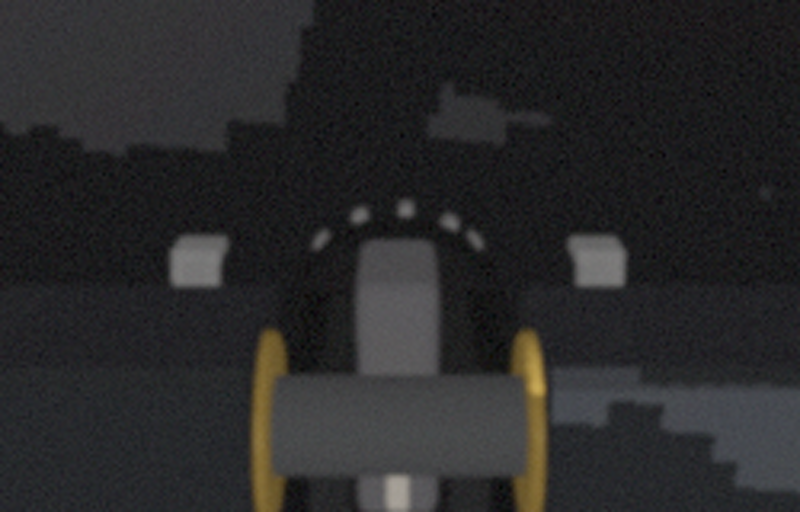

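Run:
```python
from h import *
from rig import robot
m=robot.camera_model("wrist");K,E=np.array(m["mtx"]),np.array(m["extrinsics"]);p,d=robot.camera("wrist")
for a,b in [(400,300),(400,330),(385,350),(400,500),(195,265),(600,265),(400,100)]:
    u,v=int(200+a/3.2),int(180+b/3.2); c,r=ray(K,E,u,v); print(a,b,(c+r*d[v,u]).round(4))
```

```text
400 300 [0.4845 0.0554 0.0937]
400 330 [0.4896 0.0559 0.0929]
385 350 [0.4926 0.0538 0.0933]
400 500 [0.5161 0.0582 0.0938]
195 265 [0.4936 0.02   0.0591]
600 265 [0.4874 0.0904 0.0593]
400 100 [0.4634 0.0537 0.0499]
```

Depth puts the bar's top at 0.0935 m, 8.5 mm above its pushed-in height. The knob is up at OFF, so I turn it clockwise.

Call:
arm_command([
  [0, -0.04, 0, 0.15, 0.8],
  [0, -0.04, 0, 0.3, 0.8],
  [0, -0.04, 0, 0.45, 0.8],
  [0, -0.04, 0, 0.6, 0.8],
  [0, -0.04, 0, 0.75, 0.8],
])

```text
time: 13.62
position: [0.5007, 0.0561, 0.0741]
tool_rot: [0.328, 0.945, -0.0, 0.0]
ft_force: [0.5, -4.6, -0.3]
grip_width: 0.0121
```

Run:
```python
from h import *
from rig import robot
o=robot.get_obs();go(o,(.5005,.0563,.0741),.087+np.pi-1.35);print(o["moment"])
```

```text
t 13.62 tcp [0.5007 0.0561 0.0741] yaw 2.4723 q6 -1.011 | cm [ 0.02  0.   -0.  ] spin 0.5937 or -5.6895 tilt z [ 4.e-04 -6.e-04 -1.e+00] F [ 0.5 -4.6 -0.3] w 0.0121
[-0.65613774 -0.06916961 -0.0257662 ]
```

Call:
arm_command([
  [0, 0, 0, 0.15, 0.8],
  [0, 0, 0, 0.3, 0.8],
  [0, 0, 0, 0.45, 0.8],
  [0, 0, 0, 0.595, 0.8],
  [0, 0, 0, 0.595, 0.8],
])

```text
time: 14.25
position: [0.5006, 0.0561, 0.0741]
tool_rot: [0.588, 0.809, -0.0, 0.0]
ft_force: [-0.5, -4.8, 1.0]
grip_width: 0.012
```

Run:
```python
from h import *
from rig import robot
o=robot.get_obs();go(o,(.5005,.0563,.0741),.087+np.pi-1.35);print(o["moment"])
m=robot.camera_model("wrist");p,d=robot.camera("wrist");np.savez("pics/w11m.npz",mtx=m["mtx"],extrinsics=m["extrinsics"]);np.save("pics/w11d.npy",d);cv2.imwrite("pics/w11.png",p[:,:,::-1])
```

```text
t 14.25 tcp [0.5006 0.0561 0.0741] yaw 1.8836 q6 -0.422 | cm [ 0.02 -0.01 -0.  ] spin 0.0050 or -6.2782 tilt z [ 3.e-04 -6.e-04 -1.e+00] F [-0.5 -4.8  1. ] w 0.0120
[-0.88828679 -0.08868454 -0.05148795]
```

View pics/w11.png

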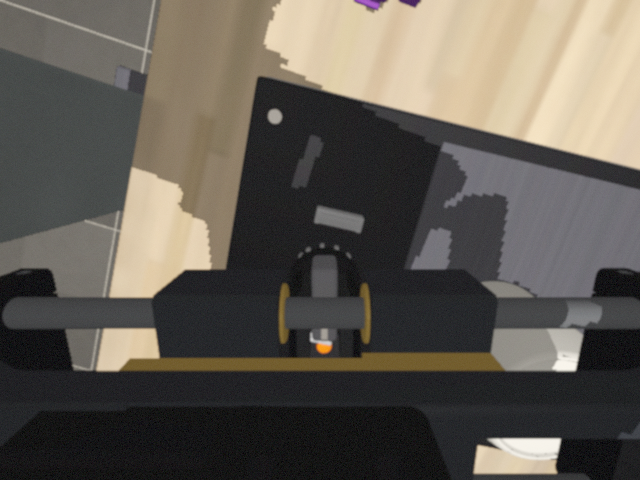

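The white pointer lines up with the orange dot at (324,347). The tool has turned 1.344 rad. Now I push in.

Call:
arm_command([
  [0, 0, 0, 0.005, 0.8],
  [0, 0, 0.3, 0.005, 0.8],
  [0, 0, 0.6, 0.005, 0.8],
  [0, 0, 0.85, 0.005, 0.8],
  [0, 0, 0.85, 0.005, 0.8],
])

```text
time: 14.92
position: [0.5007, 0.0561, 0.0657]
tool_rot: [0.59, 0.807, -0.0, 0.0]
ft_force: [0.0, -5.5, 0.8]
grip_width: 0.0115
```

Call:
arm_command([
  [0, 0, 0.05, 0, 0.8],
  [0, 0, 0.1, 0, 0.8],
  [0, 0, 0.1, 0, 0.8],
])

```text
time: 15.3
position: [0.5007, 0.0561, 0.0656]
tool_rot: [0.59, 0.807, -0.0, 0.001]
ft_force: [-2.4, -5.2, 9.9]
grip_width: 0.0121
```

Run:
```python
from h import *
from rig import robot
o=robot.get_obs();go(o,(.5005,.0563,.0655),.087+np.pi-1.35)
m=robot.camera_model("wrist");K,E=np.array(m["mtx"]),np.array(m["extrinsics"]);p,d=robot.camera("wrist");cv2.imwrite("pics/w12.png",p[:,:,::-1])
for v in (265,275,285,290,295):
    c,r=ray(K,E,323,v); print(v,(c+r*d[v,323]).round(4))
```

```text
t 15.30 tcp [0.5007 0.0561 0.0656] yaw 1.8794 q6 -0.418 | cm [ 0.02 -0.01  0.01] spin 0.0008 or -6.2823 tilt z [ 8.e-04 -7.e-04 -1.e+00] F [-2.4 -5.2  9.9] w 0.0121
265 [0.495  0.0736 0.0787]
275 [0.4959 0.0711 0.085 ]
285 [0.4972 0.0668 0.0858]
290 [0.4982 0.0639 0.0844]
295 [0.4988 0.0618 0.085 ]
```

The bar's top is back at 0.085 m and there is a firm stop (10 N), so the knob is in. I open and retreat.

Call:
arm_command([
  [0, 0, -0.1, 0, 2],
  [0, 0, -0.1, 0, 3],
  [0, 0, -0.1, 0, 4],
  [0, 0, -0.1, 0, 4],
  [0, 0, -1, 0, 4],
])

```text
time: 15.98
position: [0.4998, 0.0567, 0.0742]
tool_rot: [0.591, 0.807, -0.0, -0.001]
ft_force: [-0.2, 1.0, -0.0]
grip_width: 0.0395
```

Call:
arm_command([
  [0, 0, -3, 0, 4],
  [0, 0, -6, 0, 4],
  [0, 0, -10, 0, 4],
  [0, 0, -12, 0, 4],
  [0, 0, -12, 0, 4],
])

```text
time: 16.6
position: [0.5017, 0.0565, 0.1966]
tool_rot: [0.591, 0.807, 0.001, 0.002]
ft_force: [1.0, 0.7, 0.0]
grip_width: 0.0402
```

Run:
```python
from h import *
from rig import robot
o=robot.get_obs();go(o,(.5005,.0563,.0655),.087+np.pi-1.35)
m=robot.camera_model("wrist");np.savez("pics/w13m.npz",mtx=m["mtx"],extrinsics=m["extrinsics"]);p,d=robot.camera("wrist");crop(p[:,:,::-1],240,160,440,310,4,"pics/w13.png");np.save("pics/w13d.npy",d)
p,d=robot.camera("side");crop(p[:,:,::-1],220,170,430,310,3.8,"pics/s13.png")
```

```text
t 16.60 tcp [0.5017 0.0565 0.1966] yaw 1.8769 q6 -0.416 | cm [ 0.04 -0.18 13.1 ] spin -0.0017 or 6.2815 tilt z [ 4.8e-03 -4.0e-04 -1.0e+00] F [1.  0.7 0. ] w 0.0402
```

View pics/w13.png

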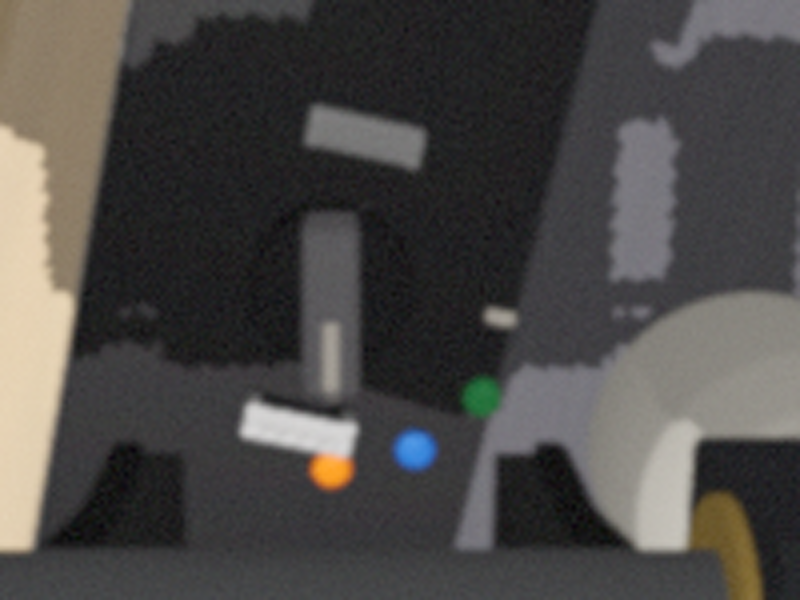

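View pics/s13.png

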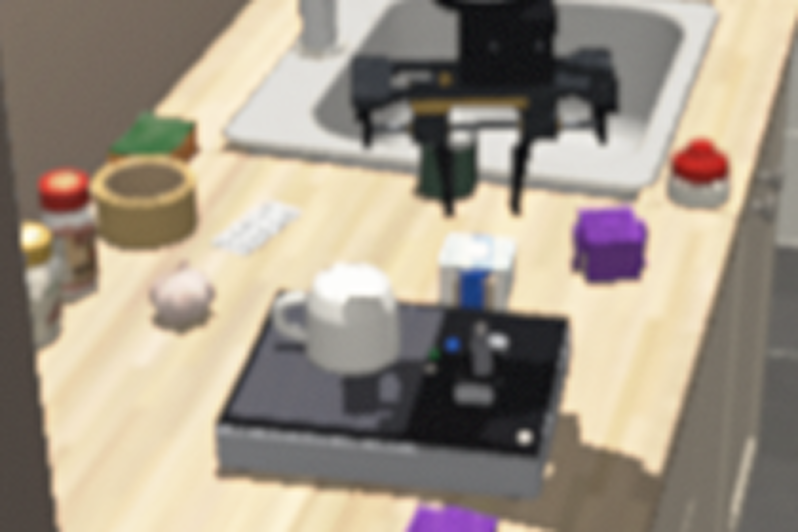

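The pointer line (u≈330) passes through the orange dot (331,470). The guard is upright and the mug is in place. One last depth check, then I hand in.

Run:
```python
from h import *
from rig import robot
K,E=load("w13");d=np.load("pics/w13d.npy")
z=[]
for a,b in [(330,260),(330,300),(312,330),(350,350)]:
    u,v=int(240+a/4),int(160+b/4);c,r=ray(K,E,u,v);z.append((c+r*d[v,u])[2])
print(np.round(z,4)); o=robot.get_obs();print(o["ft_force"],o["joint_velocities"].round(3))
robot.hand_in()
```

```text
[0.0852 0.0847 0.0846 0.085 ]
[0.27433994 0.27132976 0.01624537] [-0.001  0.023  0.014  0.001  0.002  0.001]
the job is handed in; nothing more can be done
```

The job is done and handed in at about 16.7 s of the 58 s allowed; `hand_in()` reports no verdict.

- **Guard:** I squeezed both blue tabs at 20 N, lifted the guard straight off and stood it open side down on the worktop, to the right of the warmer. It was set down until it touched (+4.6 N) before I let go. The side view afterwards shows it upright and undisturbed.
- **Knob:** I pulled it up 8.5 mm at OFF, turned it clockwise 1.35 rad to the orange dot, and pushed it in against a firm stop (10 N).
- **Last checks:**
  - The bar's top measured 0.085 m by depth, which is fully in.
  - The pointer line passed through the orange dot to within about 1 pixel.
  - In the last side view the mug, tin, timer and garlic look undisturbed; I did not measure them.
  - The gripper was clear, with about 0 N on it.
- **Disagreements:**
  - My estimates of the warmer's yaw spread from 0.07 to 0.105 rad. I used about 0.087.
  - The squeezed width read 53 mm instead of 55 mm.

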